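# Clear the jar's lid, then unscrew it and hold it over the jar

## Robot

A 7-joint arm with a two-finger parallel gripper is mounted at the origin on the work surface; the furniture and walls round the work are solid. World frame = base frame: x ahead of the robot, y to its left, z up, the work surface at z = 0. Lengths are in m, angles in rad, forces in N, time in s.
With the tool pointing down it reaches from about 0.425 to 0.95 m from the base axis. Payload 4.7 kg.
Tool frame: the origin (TCP) lies on the front face of the gripper's body, between the roots of the fingers; the fingertips stand 70 mm ahead of it and the grasp point (between the pads) lies 51 mm ahead of it (grip_point_offset is the distance from the TCP to the grasp point, in m); y points along the fingers, x is the direction in which the jaws open and shut, and the axes are right-handed (so a half turn about y gives the same grasp; the last joint's range is limited). The gripper opens to 87 mm and grips with 3 to 60 N. Pads are 19 mm wide; open, the fingers measure 117 mm over their backs; the gripper's body (75 mm by 190 mm) begins 51 mm behind the grasp point.
Start: joints at [1.179, 0.469, -0.049, 1.532, 0.024, 1.141, -0.082], TCP at [0.24, -0.631, 0.292] pointing down, gripper open.
Joint ranges: [-2.59, 2.59], [-0.33, 1.99], [-1.39, 1.29], [0.1, 2.45], [-1.04, 4.18], [0.21, 1.99], [-2.66, 2.66]. Speed limits (rad/s): [2.57, 2.57, 3.14, 3.14, 3.14, 3.14, 3.14].

## Interface

Orientations are given as a 3x3 rotation matrix whose columns are the frame's x, y, z axes.
In Python, from rig import * gives the robot as it stands. The module is installed in compiled form; this text tells all that it offers.
- The arm moves only by the shell command python3 -m handwheel 'ROWS' [OPENING]. ROWS is JSON, a list of rows, each a list of 2 entries, a list of its own where there are three numbers: the shift along the tool's x, y, z in mm, then the turn, a rotation vector about the tool's x, y, z in degrees. In form: [[[dx, dy, dz], [rx, ry, rz]], ...]. A call has 1 to 20 rows; each row shifts and turns the pose as measured when the row begins, along the tool's axes as they then stand; what a row does not reach is not made up. A row lasts 1/12 s, in which the tool goes at most 41.7 mm and 7.16 degrees, less where a joint would pass 70% of its speed; a pose out of reach is approached as far as the arm can. A call with a gripper value outside its range is refused whole. OPENING is the closure in counts, from 0 (fully open) to 255 (shut), set as the call begins (- or left out, the last holds). The fingers move at their own pace and stop on an object; the grip force is fixed at half the most. Time passes only in rows, so rows that do not move let the fingers close. It gives the time, the measured TCP pose, the force and the opening at its end, in the units of the state.
- get_state(): the state, without advancing time (a new reading comes with each control period).
- capture(name): name is "scene" or "top" or "wrist"; returns (picture, depth): 400x640x3 uint8, red, green, blue; 400x640 float32, m along the optical axis (not along the pixel's ray), 0 where there is no reading.
- camera_info(name): a dict with "mtx" (3x3 intrinsics, pixels), "dist_coeffs" ([k1, k2, p1, p2, k3] as OpenCV has them; the pictures are not rectified), "rvec" (rotation vector, rad) and "tvec" (3), from world to camera coordinates, as OpenCV has them. Camera axes: x right, y down, z forward; pixel columns grow to the right and rows downward; lengths in m; the calibration is good to about 2 mm. A picture is of the moment at which its call begins: read the wrist's pose just before it. camera_info takes no time and is no camera call; for the wrist camera it gives the pose at the moment of the call.
- sign_off(): hands the job in, once; it reports no verdict.
Trained networks look in the newest picture that a camera, given by its name, has taken for a name from the list of things; names that differ only in an ending like _2 or _b are one class to them, and where a whole thing is asked for, a point or a joint stands for the part that bears it (a point fixed in the world has none). Each returns a list of dicts, best first, with "p" (0 to 1); they miss things now and then, are a little off and sometimes report something else, mostly with a low value. They report only what shows in the picture. A call takes as long as a camera call. They do not tell look-alikes from the thing itself.
- find_in(thing, camera): "at" ([column, row] in pixels, amid what is visible of it).
- trace(thing, camera): "mask" (400x640 bool, what is visible of it) and "at" ([column, row] in pixels, amid what is visible of it).
- pinpoint(thing, camera): "at" ([column, row] in pixels: a listed point, or the origin of a listed thing).
The state is a dict: "clock": time; "q": joint angles; "dq": joint speeds; "joint_torque": joint torques, N m; "position": TCP position; "tcp_rot": TCP orientation; "contact_force": force on the tool from outside, world axes, zero at the start; "torque": the same for the moment, N m; "finger_gap": finger opening in m.
Only numpy, scipy, OpenCV 4.12 (cv2) and the standard library are available. Lean on these libraries where they do the work, as an engineer would, in place of code of your own. Each camera call takes 0.05 s, during which the arm holds its last target.

## Task

Take the highlighter off the lid of the clip jar and lay it flat in the empty cradle of the pen rest, with its cap end pointing the same way as the pencil's point. Then unscrew the tight lid anticlockwise while the jar stays braced down in its holder, stop turning once the threads let go, and lift the lid straight off. Finish while still holding the lid level just above the open mouth, about two fingers' width clear and no more than 5 cm; do not put it down, and do not knock the things around about.

Things in the scene. Friction and masses are not known exactly. Their poses are not given: they have to be found in the camera images.
- holder: heavy light-wood block fixed to the desk, 92 x 92 x 26 mm, with a 63 mm square well 18 mm deep in its top that stops the jar from turning; origin at the centre of its underside, z up
- jar_mouth (a point): centre of the top edge of the jar's glass neck (36 mm across), in the jar's axes: z up, x and y parallel to its sides. Clear square jar, body 60 x 60 x 59 mm, about 0.45 kg, loose in the holder's well, underside 86 mm below this point; it lifts out if the lid is pulled before it is free. A sprung rubber ring in the neck presses the lid up with 15 N; lid off, the ring stands 7 mm above this point
- lid_center (a point): centre of the round knurled aluminium lid, 56 mm across, 24 mm high, halfway up; tight at the start. Three-lug thread: anticlockwise from above it takes up to 0.5 N m, rises up to 4 mm and comes free after 0.85 to 1.1 rad; between 1.15 and 1.6 rad it lifts straight off, beyond that the lugs meet the next thread. 10 mm of bare neck lie between its skirt and the jar's shoulder
- lid: the same lid, 60 g; origin at the centre of its skirt's lower edge (12 mm below its centre), z up. From tight, the skirt must rise 24 mm to clear the ring
- highlighter_mid (a point): centre of the flat highlighter, 25 mm wide, 109 mm long, 15 mm thick, 20 g; its length runs along its y axis, z is up. At the start it lies across the top of the lid, roughly across the robot's view
- highlighter_end (a point): point on the highlighter's axis in its cap end (the dark part), 50 mm from its centre along its +y
- highlighter: the same highlighter; origin at the centre of its underside
- cradle (a point): middle of the pen rest's empty cradle, at the height on which the highlighter lies (24 mm above the desk); x runs along the cradle the way the pencil's point looks (away from the robot), y left. Two ridges 10 mm wide, 36 mm before and behind this point, carry the pens; on each the cradle is a 36 mm wide gap between teeth 8 mm high
- pencil_mid (a point): middle of the pencil, 156 mm long and 7 mm thick, that lies fixed in the other cradle of the pen rest, 82 mm to the right of the empty one; it stays
- mug: mug, 78 x 109 x 101 mm, bystander; origin under its centre
- notes_pink: block of sticky notes, 67 x 67 x 20 mm, bystander
- spool_a: thread spool, 35 mm across, 55 mm high, bystander
- spool_b: second thread spool, same size, bystander
- glue_stick: standing glue stick, 26 mm across, 93 mm high, bystander
- eraser: eraser, 19 x 43 x 12 mm, bystander
- rest: the pen rest: fixed wooden base 104 x 146 mm, 6 mm thick, with two ridges across, 24 mm high; between the ridges the fingers find 18 mm of free depth under a pen. Origin at the centre of its underside, x along the pens
There are look-alikes about, which are no part of the job. Of the things that look like the lid, the smallest one is meant.

How it is judged:
By the outcome, as a careful person would: the job done as asked, in the order asked, and still so for the second after the job is handed in, while the arm keeps its last pose, push and grip.
It also fails if it takes over 51 s, if anything falls off the work surface, if the arm or the gripper's body presses on something with over 40 N, if the wrist force passes 120 N, or if a joint passes its speed limit or range.

## Working session

There is one attempt and no reset: what is moved stays moved. The work goes in short steps, Python scripts to look and compute and a shell command to move; the robot and the scene stay as the last step left them, time stands still between calls to the robot, and variables do not carry over. Pictures are saved under pics/ and viewed, and the job is handed in when it is done.

```bash
mkdir -p pics; ls; cat > h.py <<'E'
from rig import *
import numpy as np, cv2
def snap(cam,name,scale=1.0):
    im,d=capture(cam); cv2.imwrite(f'pics/{name}.png',cv2.resize(im[:,:,::-1],None,fx=scale,fy=scale)); return im,d
def ray(cam,uv):
    c=camera_info(cam); K=np.array(c['mtx']);D=np.array(c['dist_coeffs'])
    R,_=cv2.Rodrigues(np.array(c['rvec'],float)); t=np.array(c['tvec'],float).ravel()
    n=cv2.undistortPoints(np.array([[uv]],float),K,D).ravel()
    o=-R.T@t; d=R.T@np.array([n[0],n[1],1.0]); return o,d
def at_z(cam,uv,z):
    o,d=ray(cam,uv); return o+d*(z-o[2])/d[2]
def at_depth(cam,uv,dep):
    o,d=ray(cam,uv); return o+d*dep
def proj(cam,P):
    c=camera_info(cam)
    p,_=cv2.projectPoints(np.array(P,float).reshape(-1,3),np.array(c['rvec'],float),np.array(c['tvec'],float),np.array(c['mtx']),np.array(c['dist_coeffs'])); return p.reshape(-1,2)
E
python3 - <<'E'
from h import *
np.set_printoptions(precision=4,suppress=True)
s=get_state()
for k,v in s.items(): print(k,np.array(v))
for c in ['scene','top','wrist']:
    im,d=snap(c,'a_'+c)
    ci=camera_info(c); R,_=cv2.Rodrigues(np.array(ci['rvec'],float)); print(c,(-R.T@np.array(ci['tvec']).ravel()),R[2])
    if c!='wrist':
        for t in ['highlighter_mid','highlighter_end','lid_center','cradle','pencil_mid','jar_mouth','holder','rest','mug']:
            r=pinpoint(t,c)
            for x in r[:3]:
                u,v=x['at']; dd=d[int(round(min(max(v,0),399))),int(round(min(max(u,0),639)))]
                print(t,c,x['p'],np.round(x['at'],1),at_depth(c,x['at'],dd) if dd>0 else None)
print(get_state()['clock'])
E
```

```text
pics
clock 0.0
q [ 1.1791  0.4694 -0.0486  1.5337  0.0241  1.141  -0.0823]
dq [ 0.0012 -0.0006 -0.0011 -0.0012  0.0002 -0.0008 -0.0001]
joint_torque [  0.0001 -50.797   -0.0807 -23.6156  -0.0612   0.0379   0.0002]
position [ 0.2394 -0.6306  0.2912]
tcp_rot [[ 0.3549 -0.0008  0.9349]
 [-0.9349  0.0018  0.3549]
 [-0.0019 -1.     -0.0001]]
contact_force [-0.0511 -0.2191 -0.0729]
torque [-0.0779  0.0206 -0.0276]
finger_gap 0.08705637298320554
scene [0.0543 0.5178 0.9898] [ 0.4013 -0.4726 -0.7846]
highlighter_mid scene 0.91 [345.9 188.7] [ 0.482  -0.0833  0.1193]
highlighter_end scene 0.79 [341.7 203.5] [ 0.463  -0.0418  0.117 ]
lid_center scene 0.87 [336.3 294.4] [0.3511 0.1205 0.0319]
lid_center scene 0.66 [349.6 192.1] [ 0.4764 -0.0917  0.1026]
lid_center scene 0.66 [293.7 310.6] [0.3979 0.2138 0.0382]
cradle scene 0.59 [245.5 267.3] [0.577  0.1912 0.0065]
pencil_mid scene 0.66 [268.  246.5] [0.5748 0.1125 0.0075]
jar_mouth scene 0.64 [344.9 194.1] [ 0.4744 -0.0693  0.1176]
holder scene 0.87 [344.8 219.5] [ 0.4672 -0.0634  0.0265]
holder scene 0.68 [267.  246.3] [0.5788 0.1124 0.0046]

[... 435 characters left out ...]
1 239.2] [0.4002 0.202  0.0381]
lid_center top 0.67 [261.1 265.4] [0.3424 0.1142 0.0332]
lid_center top 0.49 [358.5 207.1] [ 0.478  -0.099   0.1012]
cradle top 0.89 [231.8 167.1] [0.5712 0.1955 0.0073]
cradle top 0.63 [249.1 171. ] [0.5633 0.1544 0.0053]
pencil_mid top 0.66 [266.5 170.8] [0.5606 0.1093 0.0358]
jar_mouth top 0.53 [353.7 204.4] [ 0.4826 -0.0869  0.1157]
jar_mouth top 0.43 [354.7 204.7] [ 0.4818 -0.0885  0.1203]
holder top 0.9 [349.  211.1] [ 0.4683 -0.0774  0.1123]
rest top 0.7 [249.9 171.2] [0.5626 0.1521 0.0073]
mug top 0.93 [367.1 129.6] [ 0.6687 -0.1258  0.0244]
mug top 0.74 [298.5 240.6] [0.4028 0.0286 0.0957]
wrist [ 0.3074 -0.6052  0.3858] [-0.2525 -0.0954 -0.9629]
1.05
```

View pics/a_scene.png

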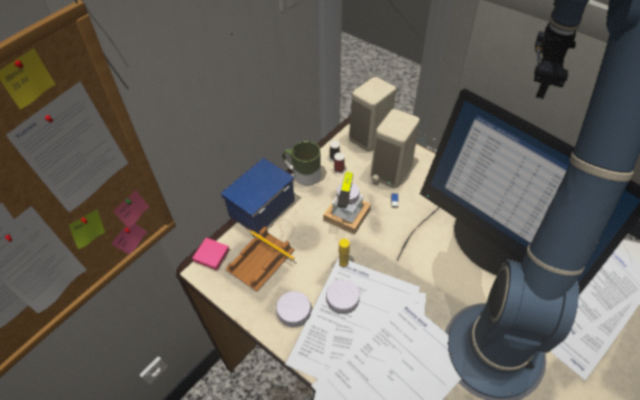

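View pics/a_top.png

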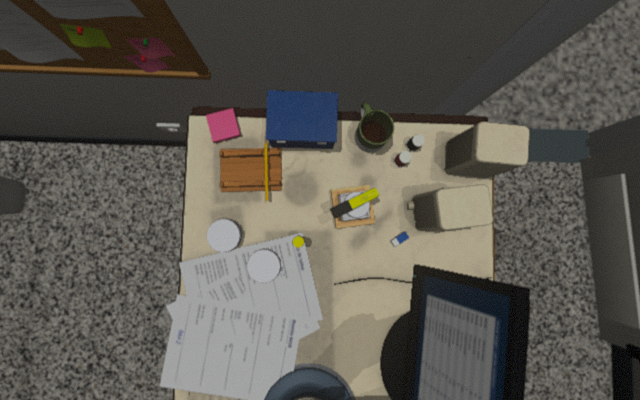

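View pics/a_wrist.png

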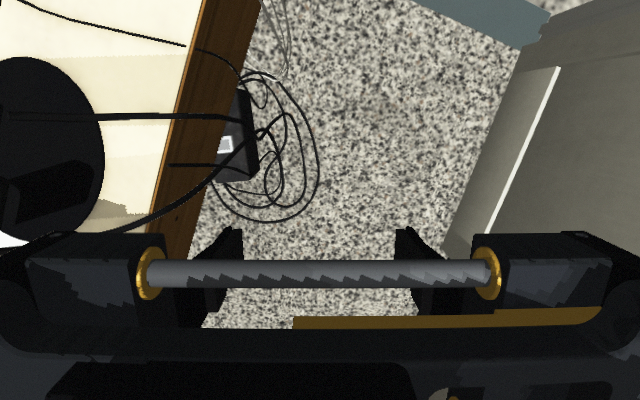

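```bash
cat >> h.py <<'E'
def cloud(cam,d):
    c=camera_info(cam); K=np.array(c['mtx']);D=np.array(c['dist_coeffs'])
    R,_=cv2.Rodrigues(np.array(c['rvec'],float)); t=np.array(c['tvec'],float).ravel()
    h,w=d.shape; u,v=np.meshgrid(np.arange(w,dtype=float),np.arange(h,dtype=float))
    n=cv2.undistortPoints(np.stack([u.ravel(),v.ravel()],1).reshape(-1,1,2),K,D).reshape(-1,2)
    P=np.c_[n,np.ones(len(n))]*d.reshape(-1,1)
    W=(P-t)@R; W[d.ravel()<=0]=np.nan
    return W.reshape(h,w,3)
E
python3 - <<'E'
from h import *
im,d=capture('top'); np.savez('top0.npz',im=im,d=d)
im2,d2=capture('scene'); np.savez('scene0.npz',im=im2,d=d2)
W=np.concatenate([cloud('top',d).reshape(-1,3),cloud('scene',d2).reshape(-1,3)])
W=W[np.isfinite(W[:,0])]
x0,y0=0.0,-0.75
H=np.full((44,44),-9.0)
for p in W:
    i=int((p[0]-x0)/.02); j=int((p[1]+0.5)/.02)
    if 0<=i<44 and 0<=j<44: H[i,j]=max(H[i,j],p[2])
print('      '+' '.join('%4d'%round((-0.5+.02*j+.01)*100) for j in range(43,-1,-1)))
for i in range(40,-1,-1): print('%.2f '%(x0+.02*i+.01),' '.join('%4d'%round(H[i,j]*1000) if H[i,j]>-5 else '   .' for j in range(43,-1,-1)))
E
```

```text
37   35   33   31   29   27   25   23   21   19   17   15   13   11    9    7    5    3    1   -1   -3   -5   -7   -9  -11  -13  -15  -17  -19  -21  -23  -25  -27  -29  -31  -33  -35  -37  -39  -41  -43  -45  -47  -49
0.81     .    .    .    .    .    .    .    .    .    .    .    .    .    .    .    .    .    .    .    .    .    .    .    .    .    .    .    .    .    .    .    .    .    .    .    .    .    .    .    .    .    .    .    .
0.79   -60 -164   27 -303  684    .  -60    .    .  606  102    .  509  511  236  183  413  319  497  154  361  460  166  367  401  437    2  431  259  226  319  350  331  371  163  361  400    .    .    .    .    .    .    .
0.77   695  716  711  700  690  681  670  664  651  641  631  623  614  604  594  586  576  568  559  551  542  533  524  516  506  499  490  481  473  468  461  453  439  430  423  412  425  423  429  420  419    .    .    .
0.75   664  663  664  664  664  664  664  662    .    .    .    .    .    .    .    .    .    .    .    .    .    .    .    .    .    .    .    .    .  464  461  451    .    .    .  412  430  434  434  42
[... 7683 characters left out ...]
 .    .    .    .    .
0.05     .    .    .    8    8    8   10    8    8    9    9    9   10    9   17  268  301  304  304  354  406  443  494  540  585  630  672  673   10   98  133    .    .    .    .    .    .    .    .    .    .    .    .    .
0.03     .    .    .    4    4    5    4    4    4    5    9    9    9   11  242  287  299  303  346  381  424  461  506  546  588  629  636    4    8    8    .    .    .    .    .    .    .    .    .    .    .    .    .    .
0.01     .    .    .    .    .    .    .    .    .    .    .    7    5   16   18  279  288  307  349  385  425  459  504  538  579  599    .    .    .    .    .    .    .    .    .    .    .    .    .    .    .    .    .    .
```

```bash
python3 - <<'E'
from h import *
np.set_printoptions(precision=4,suppress=True)
import itertools
Z={'highlighter_mid':.1085,'highlighter_end':.1085,'lid_center':.089,'cradle':.024,'pencil_mid':.030,'holder':0,'rest':0}
for c in ['top','scene']:
    capture(c)
    for t,z in Z.items():
        for x in pinpoint(t,c)[:3]: print(c,t,x['p'],np.round(x['at'],1),at_z(c,x['at'],z)[:2])
    for t in ['highlighter_mid','rest','lid']:
        for k,x in enumerate(trace(t,c)[:3]):
            m=x['mask']; 
            np.savez(f'm_{c}_{t}_{k}.npz',m=m); print(t,k,x['p'],np.round(x['at'],0),m.sum())
print(get_state()['clock'])
d=np.load('top0.npz'); im=d['im']
cv2.imwrite('pics/b_jar.png',cv2.resize(im[150:270,290:450,::-1],None,fx=5,fy=5,interpolation=cv2.INTER_CUBIC))
cv2.imwrite('pics/b_rest.png',cv2.resize(im[80:220,200:350,::-1],None,fx=4,fy=4,interpolation=cv2.INTER_CUBIC))
E
```

```text
top highlighter_mid 0.93 [350.5 201.7] [ 0.4887 -0.0807]
top highlighter_end 0.89 [334.6 213.7] [ 0.4621 -0.0471]
top lid_center 0.94 [224.  238.6] [0.4032 0.1891]
top lid_center 0.92 [264.5 263.6] [0.3517 0.1004]
top lid_center 0.83 [356.  205.2] [ 0.4827 -0.0949]
top cradle 0.7 [231.1 169.8] [0.5623 0.1935]
top pencil_mid 0.76 [261.2 169.6] [0.5639 0.1224]
top holder 0.97 [350.3 209. ] [ 0.4785 -0.0915]
top rest 0.77 [251.2 171.1] [0.5639 0.1501]
highlighter_mid 0 0.64 [352. 207.] 562
highlighter_mid 1 0.59 [413. 143.] 232
rest 0 0.84 [250. 172.] 2669
lid 0 0.93 [222. 235.] 967
lid 1 0.88 [264. 265.] 898
lid 2 0.68 [358. 208.] 275
scene highlighter_end 0.72 [342.8 203.9] [ 0.4641 -0.048 ]
scene lid_center 0.78 [292.2 309.4] [0.3839 0.2299]
scene lid_center 0.64 [349.2 189.1] [ 0.4895 -0.1083]
scene lid_center 0.58 [336.9 296.1] [0.3299 0.1465]
scene pencil_mid 0.49 [268.6 245.5] [0.5638 0.1186]
scene holder 0.69 [347.6 218.8] [ 0.4742 -0.0858]
scene rest 0.89 [260.1 258.9] [0.5691 0.1487]
highlighter_mid 0 0.74 [345. 193.] 339
rest 0 0.86 [258. 259.] 2206
rest 1 0.47 [354. 193.] 201
lid 0 0.74 [353. 192.] 177
lid 1 0.74 [342. 299.] 932
lid 2 0.69 [292. 309.] 1059
2.25
```

View pics/b_jar.png

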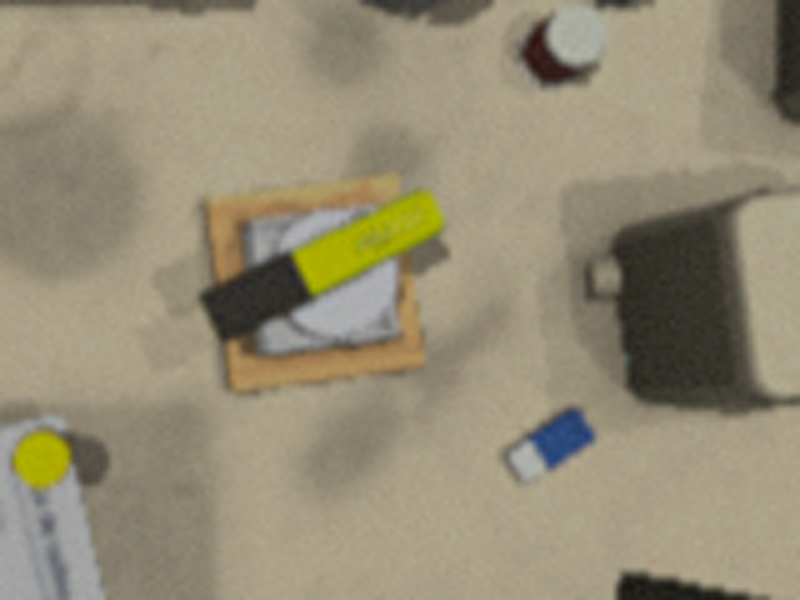

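View pics/b_rest.png

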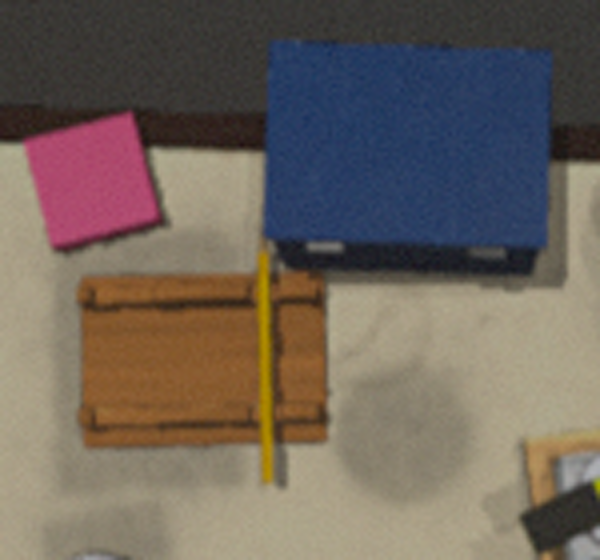

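```bash
python3 - <<'E'
from h import *
np.set_printoptions(precision=4,suppress=True)
def T(p,z,s,o): return at_z('top',[(p[0]-s/2+.5)/s+o[0],(p[1]-s/2+.5)/s+o[1]],z)[:2]
A=T((214,318),.116,5,(290,150));B=T((438,209),.116,5,(290,150))
print('hl',A,B,(A+B)/2,np.linalg.norm(A-B),np.degrees(np.arctan2(*(A-B)[::-1])))
o=(200,80)
P=T((263.5,250),.030,4,o);Q=T((267.5,485),.030,4,o)
print('pencil',P,Q,(P+Q)/2,np.linalg.norm(P-Q),np.degrees(np.arctan2(*(P-Q)[::-1])))
for n,p,z in [('restFL',(85,445),.006),('restFR',(326,440),.006),('restBR',(322,272),.02),('restBL',(80,275),.02),
  ('boxFL',(266,236),.1),('boxFR',(548,246),.1)]:
    print(n,T(p,z,4,o))
o=(290,150)
hp=[T(p,.026,5,o) for p in [(208,200),(397,176),(425,366),(232,392)]]
print('holder',hp,np.mean(hp,0), np.degrees(np.arctan2(*(hp[0]-hp[3])[::-1])))
print('lid circ approx',T((338,273),.101,5,o))
m=np.load('m_scene_highlighter_mid_0.npz')['m']
cl=cloud('scene',np.load('scene0.npz')['d'])[m]; cl=cl[np.isfinite(cl[:,0])&(cl[:,2]>.11)&(cl[:,2]<.13)]
(c,wh,a)=cv2.minAreaRect((cl[:,:2]*1000).astype(np.float32)); print('scene cloud',c,wh,a,np.median(cl[:,2]))
m=np.load('m_top_highlighter_mid_0.npz')['m']
cl=cloud('top',np.load('top0.npz')['d'])[m]; cl=cl[np.isfinite(cl[:,0])&(cl[:,2]>.11)&(cl[:,2]<.13)]
(c,wh,a)=cv2.minAreaRect((cl[:,:2]*1000).astype(np.float32)); print('top cloud',c,wh,a,np.median(cl[:,2]))
E
```

```text
hl [ 0.4628 -0.0419] [ 0.5117 -0.1366] [ 0.4872 -0.0893] 0.10654726262322453 117.33648698718414
pencil [0.6294 0.1147] [0.4909 0.1075] [0.5602 0.1111] 0.1386883233571854 2.9792184261116454
restFL [0.5135 0.2193]
restFR [0.5204 0.0762]
restBR [0.6194 0.0808]
restBL [0.6132 0.2234]
boxFL [0.622  0.1052]
boxFR [ 0.6213 -0.0486]
holder [array([ 0.5218, -0.0429]), array([ 0.5357, -0.1321]), array([ 0.4462, -0.1467]), array([ 0.4319, -0.0561])] [ 0.4839 -0.0945] 8.399119908289103
lid circ approx [ 0.4842 -0.096 ]
scene cloud (486.4336242675781, -85.8300552368164) (24.525171279907227, 108.26252746582031) 28.77569007873535 0.11657532994038046
top cloud (488.2337951660156, -88.28397369384766) (24.747482299804688, 108.57778930664062) 27.896263122558594 0.11729646483737063
```

```bash
python3 -m handwheel '[[[0,-36,0],[0,0,0]],[[0,-40,0],[0,0,0]],[[0,-40,0],[0,0,0]],[[0,-40,0],[0,0,0]],[[0,-20,0],[0,0,0]]]' 0 && python3 -m handwheel '[[[0,0,40],[0,0,0]],[[0,0,40],[0,0,0]],[[0,0,40],[0,0,0]],[[0,0,40],[0,0,0]],[[-28,0,28],[0,0,0]],[[-28,0,28],[0,0,0]],[[-28,0,28],[0,0,0]],[[-28,0,28],[0,0,0]],[[-28,0,28],[0,0,0]],[[-28,0,28],[0,0,0]],[[-28,0,28],[0,0,0]]]'
```

```text
clock: 2.67
position: [0.2387, -0.6292, 0.4664]
tcp_rot: [[0.355, -0.007, 0.935], [-0.935, 0.017, 0.355], [-0.019, -1.0, -0.001]]
contact_force: [-0.1, -0.3, 0.4]
finger_gap: 0.087
clock: 3.58
position: [0.5089, -0.3217, 0.4717]
tcp_rot: [[0.33, -0.006, 0.944], [-0.944, -0.003, 0.33], [0.001, -1.0, -0.007]]
contact_force: [0.3, -0.4, 0.6]
finger_gap: 0.0868
```

```bash
python3 -m handwheel '[[[-36,0,10],[0,0,0]],[[-36,0,10],[0,0,0]],[[-36,0,10],[0,0,0]],[[-36,0,10],[0,0,0]],[[-36,0,10],[0,0,0]],[[-36,0,9],[0,0,0]]]' 0 && python3 -m handwheel '[[[0,12,0],[0,-7,0]],[[0,12,0],[0,-7,0]],[[0,12,0],[0,-7,0]],[[0,12,0],[0,-7,0]],[[0,12,0],[0,-7,0]],[[0,12,0],[0,-7,0]],[[0,12,0],[0,-7,0]],[[0,12,0],[0,-7,0]],[[0,12,0],[0,-7,0]],[[0,12,0],[0,-7,0]],[[0,12,0],[0,-7,0]],[[0,12,0],[0,-7,0]],[[0,12,0],[0,-7,0]],[[0,12,0],[0,-7,0]]]'
cat >> h.py <<'E'
def pose(): 
    s=get_state(); return np.array(s['position']),np.array(s['tcp_rot']),s
def to(target,jaw_deg=None):
    p,R,s=pose(); d=np.array(target)-p
    print('pos',np.round(p,4),'tool shift mm',np.round(R.T@d*1000,1))
    a=np.degrees(np.arctan2(R[1,0],R[0,0])); print('jaw',round(a,2))
    print('gap',s['finger_gap'],'F',np.round(s['contact_force'],1),'M',np.round(s['torque'],2),'t',s['clock'],'q',np.round(s['q'],2))
    if jaw_deg is not None:
        j=np.radians(jaw_deg); G=np.array([[np.cos(j),0,-np.sin(j)],[np.sin(j),0,np.cos(j)],[0,-1,0]])
        rv,_=cv2.Rodrigues(R.T@G); print('rotvec deg',np.round(np.degrees(rv.ravel()),2))
E
python3 - <<'E'
from h import *
np.set_printoptions(precision=4,suppress=True)
to([.492,-.097,.3],28)
im,d=snap('wrist','c_wrist'); np.savez('w1.npz',im=im,d=d)
for t,z in [('highlighter_mid',.1085),('highlighter_end',.1085),('lid_center',.089),('holder',0)]:
    for x in pinpoint(t,'wrist')[:2]: print(t,x['p'],np.round(x['at'],1),at_z('wrist',x['at'],z)[:2])
E
```

```text
clock: 4.08
position: [0.4941, -0.0847, 0.4705]
tcp_rot: [[0.336, -0.004, 0.942], [-0.942, -0.002, 0.336], [0.0, -1.0, -0.004]]
contact_force: [0.7, 0.2, -0.0]
finger_gap: 0.0869
clock: 5.25
position: [0.4943, -0.0695, 0.3029]
tcp_rot: [[0.865, 0.012, -0.501], [0.501, -0.003, 0.866], [0.008, -1.0, -0.009]]
contact_force: [-0.1, -0.5, -0.3]
finger_gap: 0.0873
pos [ 0.4943 -0.0695  0.3029] tool shift mm [-15.8   2.9 -22.6]
jaw 30.06
gap 0.08725954074499888 F [-0.1 -0.5 -0.3] M [ 0.08 -0.09 -0.01] t 5.25 q [ 0.5   0.21 -0.52  1.91  0.12  1.04  0.46]
rotvec deg [0.49 2.06 0.49]
highlighter_mid 0.75 [301.2 202.3] [ 0.485  -0.0892]
highlighter_end 0.62 [299.8 153.6] [ 0.4623 -0.0485]
lid_center 0.59 [296.3 199.9] [ 0.4837 -0.0957]
```

View pics/c_wrist.png

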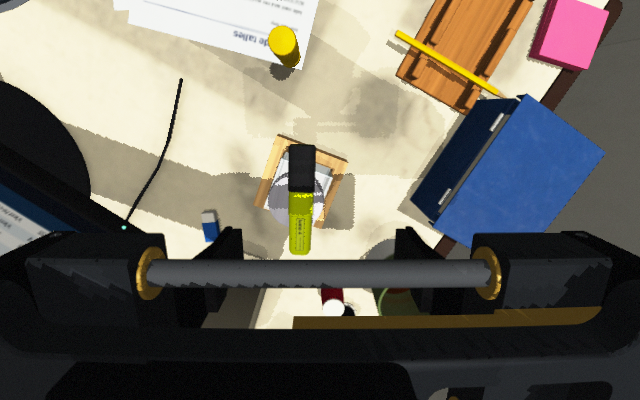

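```bash
python3 - <<'E'
from h import *
np.set_printoptions(precision=4,suppress=True)
A=at_z('wrist',(302,145),.116);B=at_z('wrist',(300,254),.116)
print(A,B,(A+B)/2,np.linalg.norm(A-B),np.degrees(np.arctan2(*(A-B)[:2][::-1])))
d=np.load('w1.npz'); im=d['im']
hsv=cv2.cvtColor(im,cv2.COLOR_RGB2HSV)
m=((hsv[...,0]>24)&(hsv[...,0]<40)&(hsv[...,1]>150)&(hsv[...,2]>80)); m[:180]=0;m[262:]=0; m[:,:270]=0; m[:,340:]=0
v,u=np.where(m); P=np.array([at_z('wrist',(a,b),.116)[:2] for a,b in zip(u,v)])
print(cv2.minAreaRect((P*1000).astype(np.float32)))
cv2.imwrite('pics/d.png',cv2.resize(im[120:280,220:380,::-1],None,fx=4,fy=4,interpolation=cv2.INTER_CUBIC))
W=cloud('wrist',d['d'])
for p in [(302,165),(300,220),(300,245),(280,190),(240,250),(230,120)]: print(p,W[p[1],p[0]])
E
```

```text
[ 0.4616 -0.0398  0.116 ] [ 0.512 -0.136  0.116] [ 0.4868 -0.0879  0.116 ] 0.1085947310544911 117.67037876705119
((496.91217041015625, -107.53034210205078), (22.157894134521484, 64.61978912353516), 28.025596618652344)
(302, 165) [ 0.4703 -0.0555  0.1181]
(300, 220) [ 0.4942 -0.103   0.1189]
(300, 245) [ 0.507  -0.1266  0.1177]
(280, 190) [ 0.4641 -0.0907  0.1031]
(240, 250) [ 0.457  -0.0925  0.2403]
(230, 120) [ 0.3703 -0.0707  0.0016]
```

View pics/d.png

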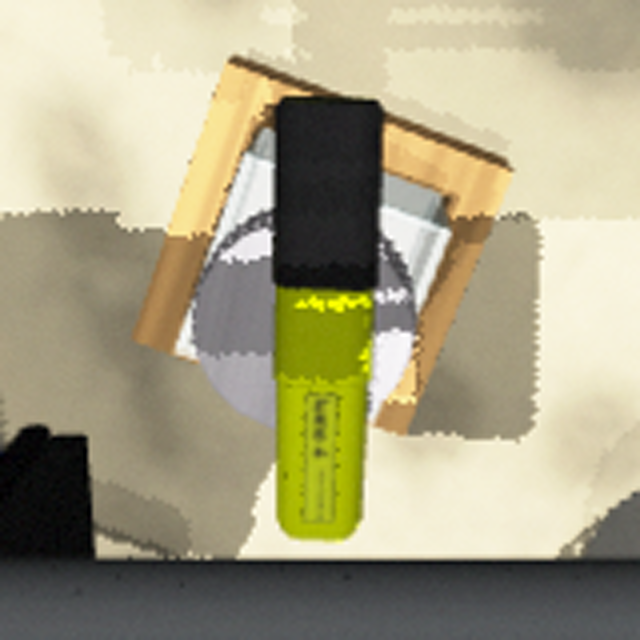

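```bash
python3 - <<'E'
from h import *
to([.4907,-.095,.176],27.8)
E
```

```text
pos [ 0.4948 -0.0695  0.304 ] tool shift mm [-17.3 128.  -19. ]
jaw 29.55
gap 0.08724752110506893 F [ 0.8 -0.5 -0.5] M [-0.   -0.12  0.04] t 5.5 q [ 0.5   0.2  -0.51  1.91  0.12  1.04  0.45]
rotvec deg [0.5  1.75 0.54]
```

```bash
python3 -m handwheel '[[[-17,0,-19],[0.5,1.75,0.5]],[[0,30,0],[0,0,0]],[[0,30,0],[0,0,0]],[[0,25,0],[0,0,0]],[[0,20,0],[0,0,0]],[[0,0,0],[0,0,0]]]' 0
python3 - <<'E'
from h import *
to([.4907,-.095,.1755],27.8)
E
```

```text
clock: 6.0
position: [0.4965, -0.0965, 0.2048]
tcp_rot: [[0.892, 0.02, -0.452], [0.452, -0.005, 0.892], [0.016, -1.0, -0.014]]
contact_force: [-0.9, 0.1, -0.3]
finger_gap: 0.0872
pos [ 0.4965 -0.0965  0.2048] tool shift mm [-5.  29.1  4.3]
jaw 26.89
gap 0.08718709422348146 F [-0.9  0.1 -0.3] M [ 0.03 -0.04  0.01] t 6.0 q [ 0.49  0.33 -0.47  2.01  0.2   0.82  0.38]
rotvec deg [ 0.81 -0.91  0.9 ]
```

```bash
python3 -m handwheel '[[[-5,10,4.3],[0.8,-0.9,0.9]],[[0,10,0],[0,0,0]],[[0,0,0],[0,0,0]]]' 0
python3 - <<'E'
from h import *
to([.4907,-.095,.1755],27.8)
E
```

```text
clock: 6.25
position: [0.4919, -0.0949, 0.1863]
tcp_rot: [[0.885, 0.003, -0.465], [0.465, -0.001, 0.885], [0.003, -1.0, -0.002]]
contact_force: [0.1, 0.2, 0.4]
finger_gap: 0.0869
pos [ 0.4919 -0.0949  0.1863] tool shift mm [-1.2 10.8  0.5]
jaw 27.71
gap 0.0869352449286913 F [0.1 0.2 0.4] M [ 0.01 -0.11 -0.01] t 6.25 q [ 0.49  0.35 -0.46  2.03  0.22  0.8   0.38]
rotvec deg [ 0.14 -0.09  0.15]
```

```bash
python3 -m handwheel '[[[-1,11,0],[0,0,0]],[[0,0,0],[0,0,0]]]' 0 ; python3 -m handwheel '[[[0,0,0],[0,0,0]],[[0,0,0],[0,0,0]],[[0,0,0],[0,0,0]],[[0,0,0],[0,0,0]],[[0,0,0],[0,0,0]],[[0,0,0],[0,0,0]],[[0,0,0],[0,0,0]],[[0,0,0],[0,0,0]]]' 255
python3 - <<'E'
from h import *
to([.4907,-.095,.1755],27.8)
E
```

```text
clock: 6.42
position: [0.4921, -0.0954, 0.176]
tcp_rot: [[0.886, 0.007, -0.465], [0.465, -0.002, 0.886], [0.005, -1.0, -0.005]]
contact_force: [-0.5, -0.4, -0.3]
finger_gap: 0.0873
clock: 7.08
position: [0.4937, -0.0955, 0.1781]
tcp_rot: [[0.886, 0.011, -0.464], [0.464, -0.003, 0.886], [0.009, -1.0, -0.008]]
contact_force: [-0.6, 0.7, 0.8]
finger_gap: 0.0418
pos [ 0.4937 -0.0955  0.1781] tool shift mm [-2.4  2.6  1.9]
jaw 27.65
gap 0.041785292309013615 F [-0.6  0.7  0.8] M [ 0.01 -0.08  0.01] t 7.0833 q [ 0.48  0.37 -0.46  2.04  0.23  0.78  0.37]
rotvec deg [ 0.44 -0.15  0.49]
```

```bash
python3 -m handwheel '[[[-2,2.5,1],[0.4,0,0.4]],[[0,0,0],[0,0,0]],[[0,0,0],[0,0,0]],[[0,0,0],[0,0,0]],[[0,0,0],[0,0,0]]]' 255
python3 - <<'E'
from h import *
to([.4907,-.095,.1755],27.8)
snap('wrist','e')
E
```

```text
clock: 7.5
position: [0.4914, -0.0956, 0.1755]
tcp_rot: [[0.886, 0.001, -0.464], [0.464, 0.0, 0.886], [0.001, -1.0, -0.0]]
contact_force: [-0.1, 0.1, 0.3]
finger_gap: 0.0229
pos [ 0.4914 -0.0956  0.1755] tool shift mm [-0.4  0.   0.8]
jaw 27.64
gap 0.022917355399655955 F [-0.1  0.1  0.3] M [-0.02 -0.08  0.03] t 7.5 q [ 0.48  0.37 -0.46  2.04  0.23  0.78  0.37]
rotvec deg [ 0.   -0.16  0.07]
```

View pics/e.png

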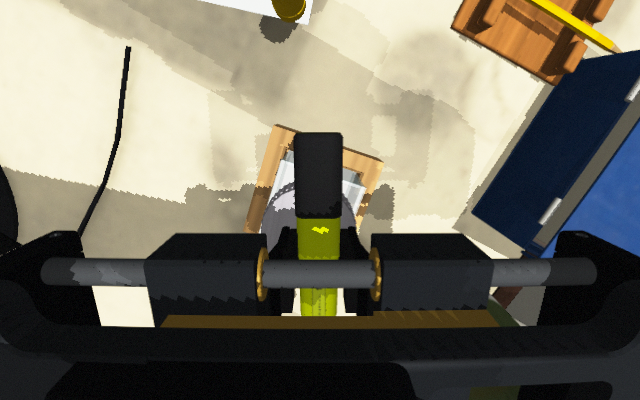

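```bash
python3 -m handwheel '[[[0,-8,0],[0,0,0]],[[0,-20,0],[0,0,0]],[[0,-30,0],[0,0,0]],[[0,-30,0],[0,0,0]],[[0,-20,0],[0,0,0]]]' 255
python3 - <<'E'
from h import *
to([.4907,-.095,.1755],27.8)
snap('wrist','f1')
snap('scene','f2')
E
```

```text
clock: 7.97
position: [0.488, -0.0951, 0.2838]
tcp_rot: [[0.885, -0.012, -0.465], [0.465, 0.004, 0.885], [-0.009, -1.0, 0.01]]
contact_force: [0.6, -0.2, -1.3]
finger_gap: 0.0228
pos [ 0.488  -0.0951  0.2838] tool shift mm [  3.4 108.2  -2.2]
jaw 27.74
gap 0.022816423618715838 F [ 0.6 -0.2 -1.3] M [-0.08 -0.18  0.  ] t 7.9667 q [ 0.54  0.23 -0.5   1.93  0.12  1.03  0.47]
rotvec deg [-0.55 -0.06 -0.51]
```

View pics/f1.png

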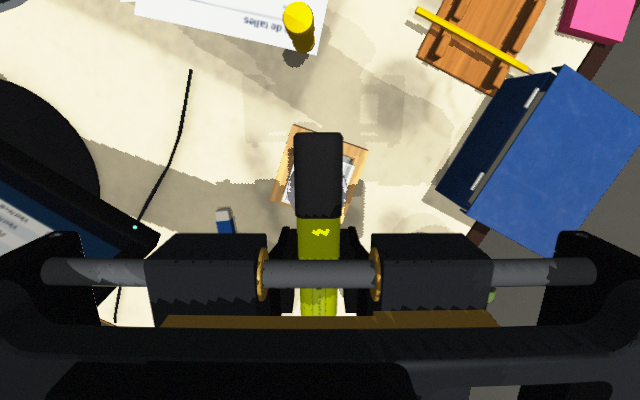

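View pics/f2.png

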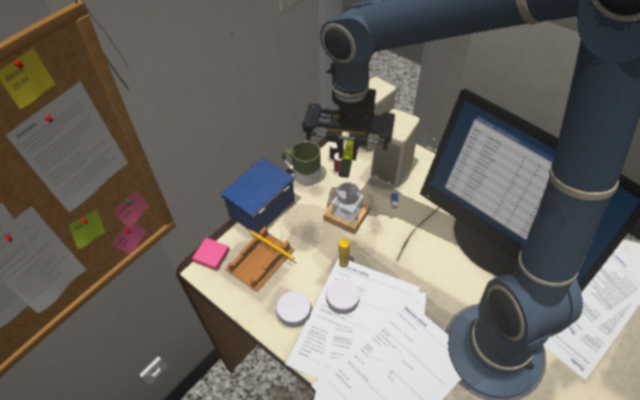

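```bash
python3 -m handwheel '[[[24,0,28],[0,0,0]],[[24,0,28],[0,0,0]],[[24,0,28],[0,0,0]],[[24,0,28],[0,0,0]],[[24,0,28],[0,0,0]],[[24,0,28],[0,0,0]],[[24,0,28],[0,0,0]],[[22,0,28],[0,0,0]]]' 255
python3 -m handwheel '[[[0,0,0],[0,7.1,0]],[[0,0,0],[0,7.1,0]],[[0,0,0],[0,7.1,0]],[[0,0,0],[0,7.1,0]],[[0,0,0],[0,7.1,0]],[[0,0,0],[0,7.1,0]],[[0,0,0],[0,7.1,0]],[[0,0,0],[0,7.1,0]],[[0,0,0],[0,7.1,0]],[[0,0,0],[0,7.1,0]],[[0,0,0],[0,7.1,0]],[[0,0,0],[0,7.1,0]],[[0,0,0],[0,7.1,0]],[[0,0,0],[0,7.1,0]],[[0,0,0],[0,7.1,0]],[[0,0,0],[0,7.1,0]]]'
python3 - <<'E'
from h import *
to([.5542,.1925,.22],-87)
snap('wrist','g1')
im,d=snap('top','g2'); np.savez('top1.npz',im=im,d=d)
for x in pinpoint('lid_center','top')[:3]: print(x['p'],x['at'],at_z('top',x['at'],.089))
E
```

```text
clock: 8.73
position: [0.5566, 0.1887, 0.2816]
tcp_rot: [[0.896, -0.011, -0.443], [0.443, -0.007, 0.896], [-0.013, -1.0, -0.001]]
contact_force: [1.3, -0.2, 0.4]
finger_gap: 0.0228
clock: 10.07
position: [0.5472, 0.2006, 0.2678]
tcp_rot: [[0.035, -0.037, 0.999], [-0.999, -0.006, 0.034], [0.005, -0.999, -0.037]]
contact_force: [-0.4, -0.4, -0.1]
finger_gap: 0.0228
pos [0.5472 0.2006 0.2678] tool shift mm [ 8.1 47.6  8.5]
jaw -88.01
gap 0.02277832879529955 F [-0.4 -0.4 -0.1] M [-0.03 -0.02 -0.03] t 10.0667 q [-0.28  0.36 -0.19  1.76  0.06  1.06 -2.02]
rotvec deg [ 2.14 -1.02  0.25]
0.92 [356.0, 205.3] [ 0.48245671 -0.09486643  0.089     ]
0.58 [267.9, 263.7] [0.35166592 0.09306905 0.089     ]
0.56 [223.4, 235.4] [0.41003117 0.19066469 0.089     ]
```

View pics/g1.png

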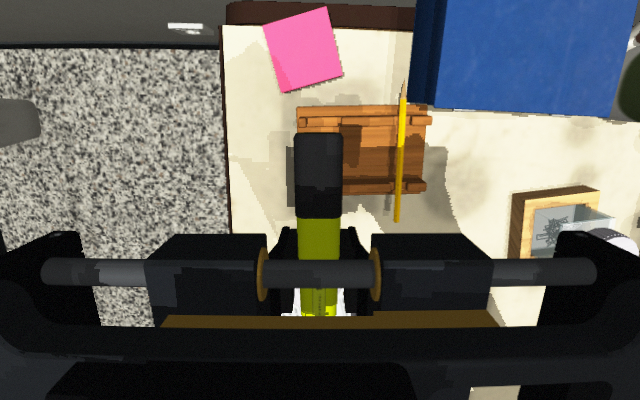

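View pics/g2.png

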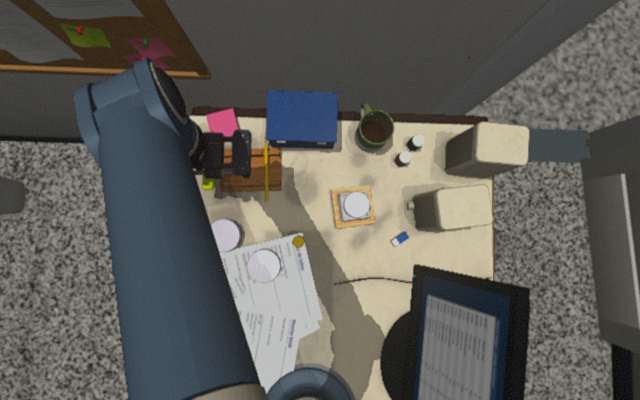

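```bash
python3 - <<'E'
from h import *
np.set_printoptions(precision=4,suppress=True)
im,d=capture('wrist')
for t,z in [('cradle',.024),('pencil_mid',.0305),('rest',0)]:
    for x in pinpoint(t,'wrist')[:2]: print(t,x['p'],np.round(x['at'],1),at_z('wrist',x['at'],z)[:2])
P=at_z('wrist',(403.3,81),.030);Q=at_z('wrist',(397,222),.030); print('pencil',P,Q,(P+Q)/2,np.linalg.norm(P-Q),np.degrees(np.arctan2(*(P-Q)[:2][::-1])))
cv2.imwrite('pics/h.png',cv2.resize(im[70:240,270:460,::-1],None,fx=4,fy=4,interpolation=cv2.INTER_CUBIC))
np.savez('w2.npz',im=im,d=d)
c=camera_info('wrist'); np.savez('w2c.npz',**{k:np.array(v) for k,v in c.items()})
E
```

```text
pencil_mid 0.73 [398.6 154.8] [0.5691 0.1141]
rest 0.83 [366.9 150.7] [0.5673 0.1436]
pencil [0.6443 0.1179 0.03  ] [0.4911 0.1063 0.03  ] [0.5677 0.1121 0.03  ] 0.15362310241125002 4.344109575928481
```

View pics/h.png

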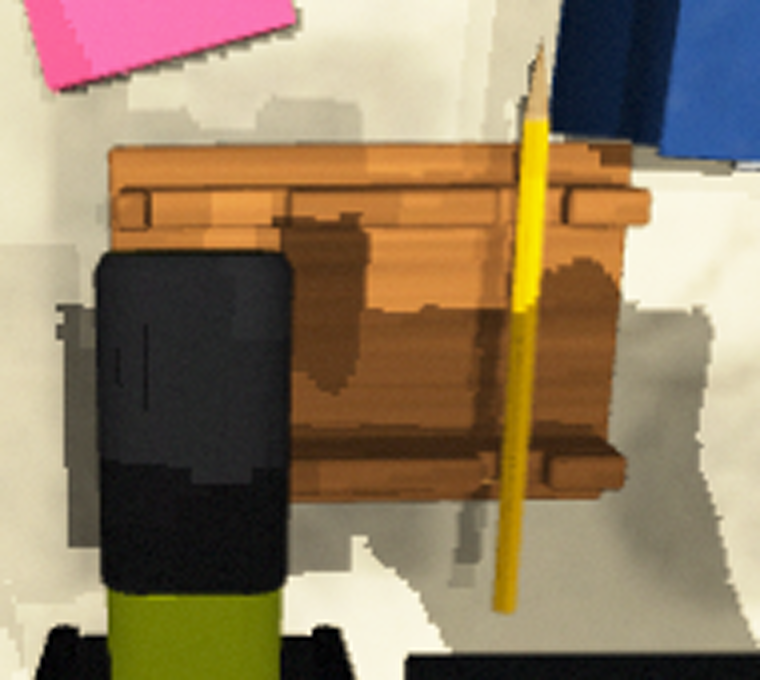

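```bash
python3 - <<'E'
from h import *
np.set_printoptions(precision=4,suppress=True)
def T(p,z): return at_z('wrist',[(p[0]-1.5)/4+270,(p[1]-1.5)/4+70],z)[:2]
def ang(a,b): return np.degrees(np.arctan2(*(a-b)[::-1]))
L=T((150,207),.032);M=T((287,206),.032); print('back teeth',L,M,(L+M)/2,np.linalg.norm(L-M),ang(L,M)-90)
a=T((110,148),.006);b=T((630,143),.006); print('back edge',a,b,np.linalg.norm(a-b),ang(a,b)-90)
c=T((290,503),.006); dd=T((600,497),.006); print('front edge',c,dd,ang(c,dd)-90)
e=T((630,145),.006); f=T((605,495),.006); print('right edge',e,f,ang(e,f),np.linalg.norm(e-f))
p=T((537,120),.034);q=T((505,612),.034);print('pencil',ang(p,q))
print(ang(T((117,190),.032),T((648,190),.032))-90, T((610,207),.032))
E
```

```text
back teeth [0.6001 0.2136] [0.6018 0.1782] [0.6009 0.1959] 0.03549006450063307 2.8729069626444215
back edge [0.6137 0.2259] [0.6217 0.082 ] 0.14416281296989567 3.1952324588230283
front edge [0.5132 0.1696] [0.519  0.0761] 3.5564334718684734
right edge [0.6212 0.0819] [0.5197 0.0747] 4.075561088821694 0.10173709902716556
pencil 3.2356671587576202
2.6451575088972703 [0.6055 0.0939]
```

```bash
python3 -m handwheel '[[[8,0,8],[2.1,-1.2,0.25]],[[0,25,0],[0,0,0]],[[0,30,0],[0,0,0]],[[0,30,0],[0,0,0]],[[0,20,0],[0,0,0]],[[0,0,0],[0,0,0]]]' 255
python3 - <<'E'
from h import *
to([.5557,.193,.0985],-86.8)
E
```

```text
clock: 10.92
position: [0.5595, 0.1937, 0.1629]
tcp_rot: [[0.071, 0.011, 0.997], [-0.997, 0.006, 0.071], [-0.005, -1.0, 0.011]]
contact_force: [-0.7, -1.1, 0.2]
finger_gap: 0.0229
pos [0.5595 0.1937 0.1629] tool shift mm [ 0.7 64.4 -4.5]
jaw -85.91
gap 0.0228550283238531 F [-0.7 -1.1  0.2] M [ 0.02  0.09 -0.04] t 10.9167 q [-0.27  0.48 -0.18  1.86  0.11  0.8  -2.  ]
rotvec deg [-0.62  0.89 -0.28]
```

```bash
python3 -m handwheel '[[[1,15,-4.5],[-0.6,0.9,-0.3]],[[0,20,0],[0,0,0]],[[0,15,0],[0,0,0]],[[0,0,0],[0,0,0]]]' 255
python3 - <<'E'
from h import *
to([.5557,.193,.0985],-86.8)
snap('wrist','i1')
im,d=capture('scene'); cv2.imwrite('pics/i2.png',cv2.resize(im[140:300,160:360,::-1],None,fx=4,fy=4,interpolation=cv2.INTER_CUBIC))
E
```

```text
clock: 11.25
position: [0.5563, 0.1928, 0.1125]
tcp_rot: [[0.054, 0.002, 0.999], [-0.999, 0.001, 0.054], [-0.001, -1.0, 0.002]]
contact_force: [-0.6, -0.5, -0.8]
finger_gap: 0.0229
pos [0.5563 0.1928 0.1125] tool shift mm [-0.3 14.  -0.6]
jaw -86.88
gap 0.02288506921535037 F [-0.6 -0.5 -0.8] M [-0.01  0.08 -0.01] t 11.25 q [-0.28  0.55 -0.16  1.89  0.13  0.71 -2.04]
rotvec deg [-0.14 -0.08 -0.04]
```

View pics/i1.png

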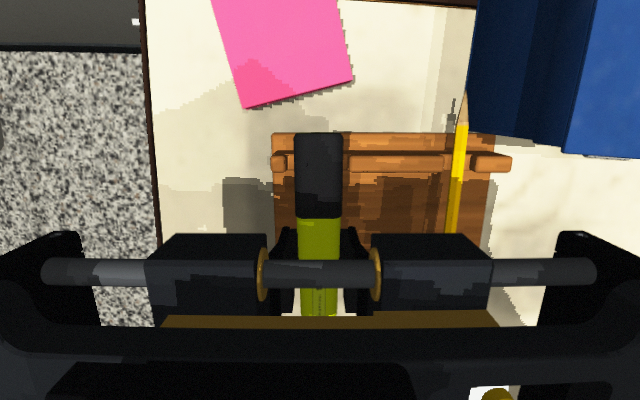

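View pics/i2.png

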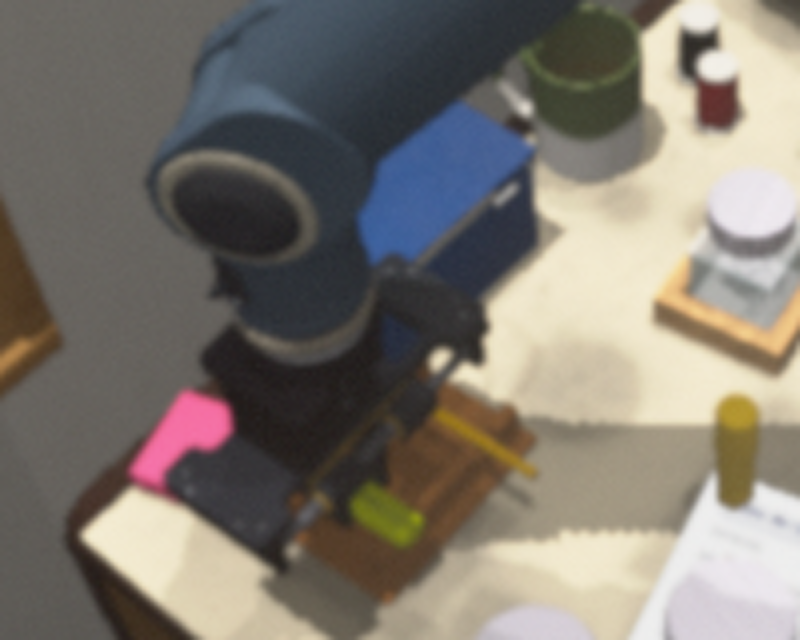

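```bash
python3 -m handwheel '[[[0,7,0],[0,0,0]],[[0,4,0],[0,0,0]],[[0,0,0],[0,0,0]]]' 255
python3 -m handwheel '[[[0,2.5,0],[0,0,0]],[[0,0,0],[0,0,0]]]' 255
python3 - <<'E'
from h import *
to([.5557,.193,.0985],-86.8)
E
```

```text
clock: 11.6
position: [0.56, 0.1944, 0.1069]
tcp_rot: [[0.054, 0.013, 0.998], [-0.999, 0.005, 0.054], [-0.004, -1.0, 0.013]]
contact_force: [0.9, -0.6, -1.4]
finger_gap: 0.0229
clock: 11.77
position: [0.5606, 0.1947, 0.1052]
tcp_rot: [[0.054, 0.015, 0.998], [-0.999, 0.006, 0.054], [-0.005, -1.0, 0.015]]
contact_force: [-0.5, -0.2, -0.9]
finger_gap: 0.023
pos [0.5606 0.1947 0.1052] tool shift mm [ 1.5  6.6 -5.1]
jaw -86.89
gap 0.023028283905104075 F [-0.5 -0.2 -0.9] M [-0.02  0.07  0.02] t 11.7667 q [-0.29  0.56 -0.16  1.89  0.13  0.69 -2.04]
rotvec deg [-0.86 -0.09 -0.28]
```

```bash
python3 -m handwheel '[[[1.5,5,-5],[-0.9,0,-0.3]]]' 255
python3 - <<'E'
from h import *
to([.5557,.193,.0985],-86.8)
E
```

```text
clock: 11.85
position: [0.5568, 0.1934, 0.1012]
tcp_rot: [[0.054, 0.002, 0.999], [-0.999, 0.001, 0.054], [-0.001, -1.0, 0.002]]
contact_force: [0.3, -0.2, -0.3]
finger_gap: 0.0233
pos [0.5568 0.1934 0.1012] tool shift mm [ 0.4  2.7 -1.1]
jaw -86.9
gap 0.02329581681810236 F [ 0.3 -0.2 -0.3] M [-0.02 -0.    0.04] t 11.85 q [-0.29  0.56 -0.16  1.89  0.13  0.69 -2.04]
rotvec deg [-0.12 -0.1  -0.04]
```

```bash
python3 -m handwheel '[[[0.4,2.7,-1],[-0.1,0,0]]]' 255
python3 - <<'E'
from h import *
to([.5557,.193,.0985],-86.8)
E
```

```text
clock: 11.93
position: [0.5551, 0.1927, 0.098]
tcp_rot: [[0.054, -0.002, 0.999], [-0.999, -0.0, 0.054], [0.0, -1.0, -0.002]]
contact_force: [-0.8, 0.3, -0.7]
finger_gap: 0.023
pos [0.5551 0.1927 0.098 ] tool shift mm [-0.3 -0.5  0.7]
jaw -86.9
gap 0.022980744266545367 F [-0.8  0.3 -0.7] M [0.05 0.04 0.  ] t 11.9333 q [-0.29  0.57 -0.16  1.9   0.13  0.69 -2.04]
rotvec deg [ 0.09 -0.1   0.  ]
```

```bash
python3 -m handwheel '[[[0,1.5,0],[0,0,0]]]' 255; python3 -m handwheel '[[[0,1.5,0],[0,0,0]]]' 255
python3 - <<'E'
from h import *
to([.5557,.193,.0985],-86.8)
snap('wrist','j1')
E
```

```text
clock: 12.02
position: [0.5551, 0.1927, 0.0973]
tcp_rot: [[0.054, -0.002, 0.999], [-0.999, -0.0, 0.054], [0.0, -1.0, -0.002]]
contact_force: [-4.2, -1.7, 19.6]
finger_gap: 0.0228
clock: 12.1
position: [0.5552, 0.1928, 0.0974]
tcp_rot: [[0.054, -0.002, 0.999], [-0.999, -0.001, 0.054], [0.001, -1.0, -0.002]]
contact_force: [-4.2, -3.0, 18.4]
finger_gap: 0.0231
pos [0.5552 0.1928 0.0974] tool shift mm [-0.2 -1.1  0.5]
jaw -86.91
gap 0.023063529355468924 F [-4.2 -3.  18.4] M [-0.47  1.22  0.  ] t 12.1 q [-0.29  0.57 -0.16  1.9   0.13  0.69 -2.04]
rotvec deg [ 0.12 -0.11  0.04]
```

View pics/j1.png

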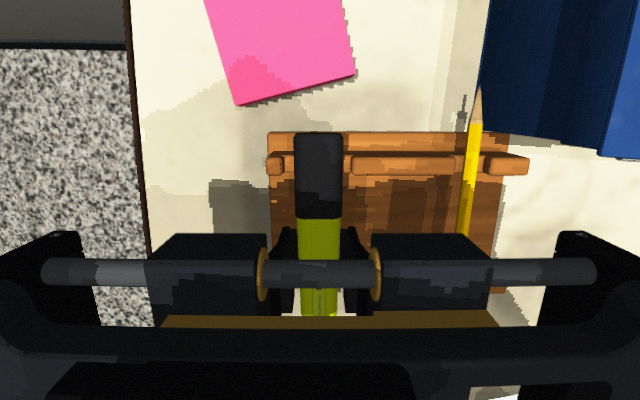

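```bash
python3 -m handwheel '[[[0,-0.7,0.5],[0,0,0]],[[0,0,0],[0,0,0]],[[0,0,0],[0,0,0]],[[0,0,0],[0,0,0]],[[0,0,0],[0,0,0]]]' 117
python3 - <<'E'
from h import *
to([.5557,.193,.0985],-86.8)
E
```

```text
clock: 12.57
position: [0.5556, 0.1928, 0.0984]
tcp_rot: [[0.054, -0.002, 0.999], [-0.999, -0.001, 0.054], [0.001, -1.0, -0.002]]
contact_force: [-0.1, 0.2, 0.0]
finger_gap: 0.0443
pos [0.5556 0.1928 0.0984] tool shift mm [-0.2 -0.1  0.1]
jaw -86.91
gap 0.04428593321176884 F [-0.1  0.2  0. ] M [0.01 0.01 0.01] t 12.5667 q [-0.29  0.57 -0.16  1.9   0.13  0.69 -2.04]
rotvec deg [ 0.09 -0.11  0.03]
```

Released with no residual force; retreat straight up and check.

```bash
python3 -m handwheel '[[[0,-10,0],[0,0,0]],[[0,-25,0],[0,0,0]],[[0,-35,0],[0,0,0]],[[0,-40,0],[0,0,0]],[[0,-40,0],[0,0,0]]]' 117
python3 - <<'E'
from h import *
np.set_printoptions(precision=4,suppress=True)
to([.484,-.095,.25],-60)
im,d=snap('wrist','k1'); np.savez('w3.npz',im=im,d=d)
for t,z in [('highlighter_mid',.0315),('highlighter_end',.0315),('cradle',.024),('lid_center',.089)]:
    for x in pinpoint(t,'wrist')[:2]: print(t,x['p'],np.round(x['at'],1),at_z('wrist',x['at'],z)[:2])
im,d=snap('top','k2'); np.savez('top2.npz',im=im,d=d)
cv2.imwrite('pics/k3.png',cv2.resize(im[150:270,290:450,::-1],None,fx=5,fy=5,interpolation=cv2.INTER_CUBIC))
m=trace('lid','top')
for k,x in enumerate(m[:4]):
    print(x['p'],x['at'],x['mask'].sum()); np.save(f'lid{k}.npy',x['mask'])
E
```

```text
clock: 12.98
position: [0.5508, 0.1907, 0.2445]
tcp_rot: [[0.055, -0.025, 0.998], [-0.998, -0.009, 0.055], [0.008, -1.0, -0.025]]
contact_force: [0.7, 0.9, 0.1]
finger_gap: 0.047
pos [0.5508 0.1907 0.2445] tool shift mm [281.7  -1.2 -82.4]
jaw -86.85
gap 0.047017302736431135 F [0.7 0.9 0.1] M [ 0.09 -0.15  0.02] t 12.9833 q [-0.26  0.38 -0.18  1.79  0.08  1.   -1.99]
rotvec deg [  1.52 -26.86   0.11]
highlighter_mid 0.62 [314.7 168.7] [0.5671 0.1963]
highlighter_mid 0.37 [318. 162.] [0.5743 0.1933]
highlighter_end 0.65 [313.3 119.1] [0.614  0.1989]
highlighter_end 0.31 [291.4  54. ] [0.6718 0.2222]
cradle 0.82 [315.8 164.7] [0.5659 0.193 ]
lid_center 0.62 [300.9 291.6] [0.4581 0.2005]
0.86 [356.6, 201.8] 586
0.86 [264.6, 263.2] 926
0.71 [232.9, 233.8] 378
```

View pics/k1.png

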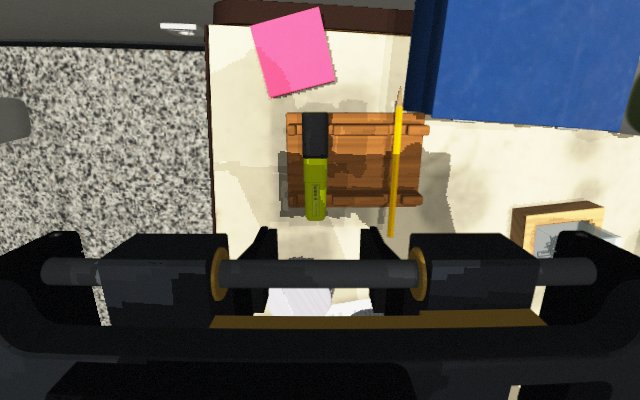

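View pics/k3.png

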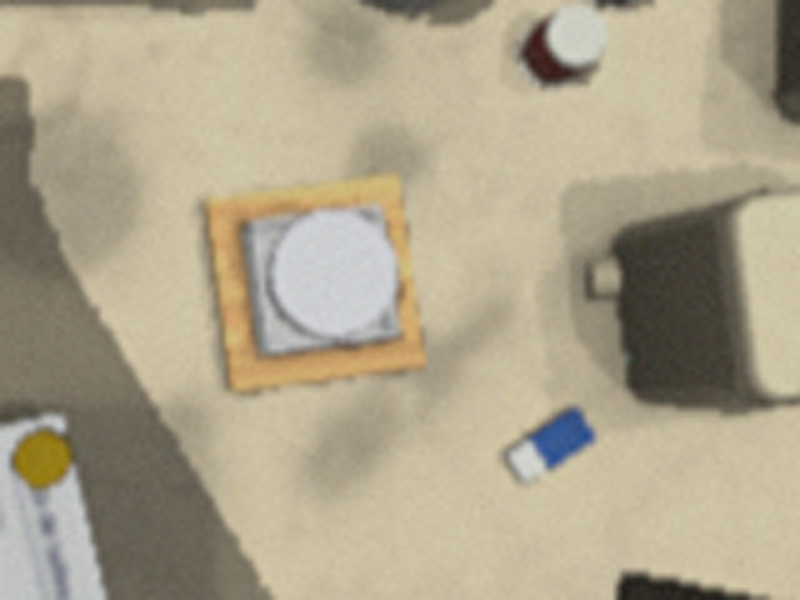

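```bash
python3 -m handwheel '[[[35,0,-10],[0.4,0,0]],[[35,0,-10],[0.4,0,0]],[[35,0,-10],[0.4,0,0]],[[35,0,-10],[0.4,0,0]],[[35,0,-10],[0,0,0]],[[35,0,-10],[0,0,0]],[[35,0,-10],[0,0,0]],[[35,0,-10],[0,0,0]]]' 0
python3 - <<'E'
from h import *
np.set_printoptions(precision=4,suppress=True)
to([.484,-.095,.25],-87)
im,d=snap('wrist','l1'); np.savez('w4.npz',im=im,d=d)
for t,z in [('lid_center',.089),('jar_mouth',.094),('holder',0)]:
    for x in pinpoint(t,'wrist')[:2]: print(t,x['p'],np.round(x['at'],1),at_z('wrist',x['at'],z)[:2])
E
```

```text
clock: 14.0
position: [0.4808, -0.094, 0.2319]
tcp_rot: [[0.077, -0.019, 0.997], [-0.997, -0.003, 0.076], [0.002, -1.0, -0.019]]
contact_force: [0.5, -0.9, -0.3]
finger_gap: 0.0857
pos [ 0.4808 -0.094   0.2319] tool shift mm [  1.2 -18.2   2.8]
jaw -85.61
gap 0.0856595359881023 F [ 0.5 -0.9 -0.3] M [ 0.02 -0.07  0.04] t 14.0 q [ 0.17  0.25 -0.08  2.02  0.03  0.9  -1.42]
rotvec deg [1.08 1.39 0.12]
lid_center 0.83 [ 45.4 225.4] [0.4426 0.1294]
lid_center 0.58 [318.3 201. ] [ 0.4792 -0.1002]
holder 0.24 [15.2 76.9] [0.5642 0.2268]
holder 0.22 [317.9 200.8] [ 0.4534 -0.0954]
```

View pics/l1.png

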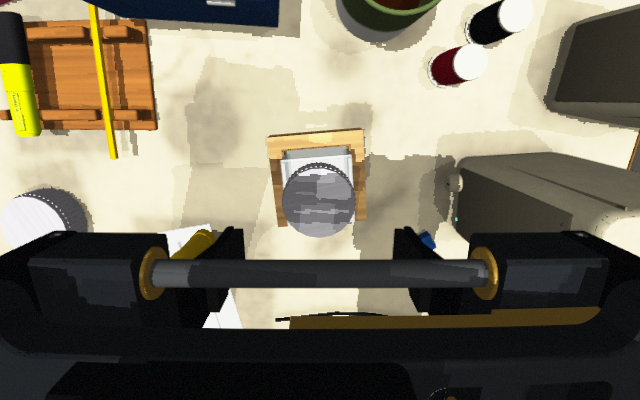

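```bash
python3 - <<'E'
from h import *
np.set_printoptions(precision=4,suppress=True)
print(at_z('wrist',(318.7,202),.101), [at_z('wrist',p,.101)[:2] for p in [(282.5,202),(355,202),(319,166.5),(319,238.5)]])
d=np.load('w4.npz'); im=d['im']; W=cloud('wrist',d['d'])
print(W[200:215,310:330].reshape(-1,3).mean(0))
sub=W[150:242,265:370].reshape(-1,3); s=sub[(sub[:,2]>.097)&(sub[:,2]<.11)]
c,r=cv2.minEnclosingCircle((s[:,:2]*1000).astype(np.float32)); print('wrist cloud',c,r,len(s), s[:,:2].mean(0))
t=np.load('top2.npz'); 
T=cloud('top',t['d'])[180:225,335:380].reshape(-1,3); s=T[(T[:,2]>.097)&(T[:,2]<.115)]
c,r=cv2.minEnclosingCircle((s[:,:2]*1000).astype(np.float32)); print('top cloud',c,r,len(s),s.mean(0))
cv2.imwrite('pics/m.png',cv2.resize(im[110:260,240:400,::-1],None,fx=4,fy=4,interpolation=cv2.INTER_CUBIC))
E
```

```text
[ 0.4844 -0.0938  0.101 ] [array([ 0.4823, -0.0663]), array([ 0.4864, -0.1213]), array([ 0.5117, -0.092 ]), array([ 0.4542, -0.0962])]
[nan nan nan]
wrist cloud (483.9486389160156, -93.95870971679688) 28.626352310180664 4100 [ 0.4851 -0.0935]
top cloud (484.8033752441406, -94.1409683227539) 28.5140323638916 523 [ 0.4847 -0.0937  0.1031]
```

View pics/m.png

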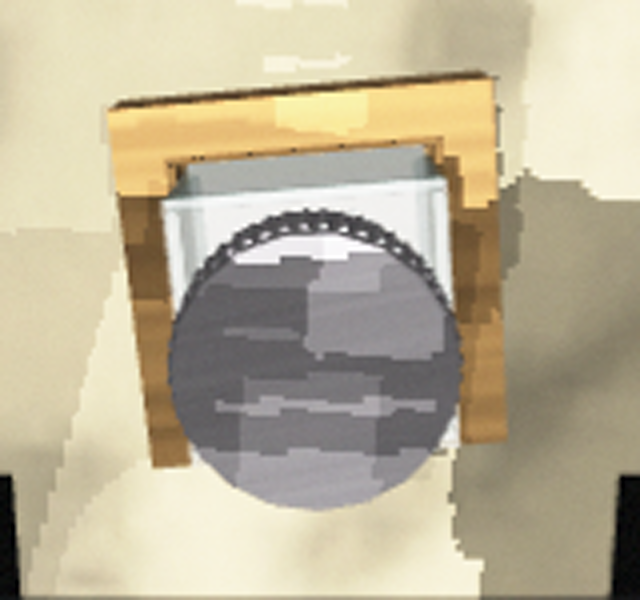

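```bash
python3 -m handwheel '[[[0,0,3.5],[1.1,0,0.1]],[[0,20,0],[0,0,0]],[[0,25,0],[0,0,0]],[[0,15,0],[0,0,0]]]' 0
python3 - <<'E'
from h import *
to([.4844,-.094,.146],-85.6)
E
```

```text
clock: 14.53
position: [0.4897, -0.0865, 0.1721]
tcp_rot: [[0.084, 0.012, 0.996], [-0.996, 0.003, 0.084], [-0.002, -1.0, 0.012]]
contact_force: [-1.2, 0.5, 0.3]
finger_gap: 0.0866
pos [ 0.4897 -0.0865  0.1721] tool shift mm [ 7.1 26.  -6.2]
jaw -85.19
gap 0.08659533637163332 F [-1.2  0.5  0.3] M [0.05 0.01 0.  ] t 14.5333 q [ 0.16  0.33 -0.08  2.07  0.03  0.73 -1.43]
rotvec deg [-0.7   0.41 -0.11]
```

```bash
python3 -m handwheel '[[[7,4,-6],[-0.7,0,-0.1]],[[0,12,0],[0,0,0]]]' 0
python3 - <<'E'
from h import *
to([.4844,-.094,.146],-85.6)
E
```

```text
clock: 14.7
position: [0.4842, -0.0906, 0.1537]
tcp_rot: [[0.091, -0.003, 0.996], [-0.996, 0.002, 0.091], [-0.002, -1.0, -0.003]]
contact_force: [1.3, -0.6, 0.6]
finger_gap: 0.087
pos [ 0.4842 -0.0906  0.1537] tool shift mm [ 3.5  7.7 -0.1]
jaw -84.75
gap 0.08704486684872738 F [ 1.3 -0.6  0.6] M [ 0.02 -0.03 -0.02] t 14.7 q [ 0.17  0.36 -0.08  2.09  0.04  0.7  -1.42]
rotvec deg [ 0.18  0.85 -0.11]
```

```bash
python3 -m handwheel '[[[3.5,7.5,0],[0.2,0.5,0]]]' 0
python3 - <<'E'
from h import *
to([.4844,-.094,.146],-85.6)
E
```

```text
clock: 14.78
position: [0.4841, -0.0923, 0.1451]
tcp_rot: [[0.086, -0.002, 0.996], [-0.996, 0.003, 0.086], [-0.003, -1.0, -0.001]]
contact_force: [-0.7, -0.1, -0.2]
finger_gap: 0.0871
pos [ 0.4841 -0.0923  0.1451] tool shift mm [ 1.7 -0.9  0.1]
jaw -85.06
gap 0.08714889489884589 F [-0.7 -0.1 -0.2] M [ 0.03 -0.05  0.03] t 14.7833 q [ 0.17  0.37 -0.08  2.09  0.04  0.68 -1.42]
rotvec deg [ 0.07  0.54 -0.19]
```

```bash
python3 -m handwheel '[[[1.5,-0.5,0],[0,0,0]],[[0,0,0],[0,0,0]],[[0,0,0],[0,0,0]],[[0,0,0],[0,0,0]]]' 255
python3 - <<'E'
from h import *
to([.4844,-.094,.1455],-85.6)
E
```

```text
clock: 15.12
position: [0.4845, -0.0935, 0.1457]
tcp_rot: [[0.088, -0.002, 0.996], [-0.996, 0.003, 0.088], [-0.004, -1.0, -0.002]]
contact_force: [-0.1, -0.2, 0.8]
finger_gap: 0.0681
pos [ 0.4845 -0.0935  0.1457] tool shift mm [ 0.5  0.2 -0.1]
jaw -84.98
gap 0.06809893985445335 F [-0.1 -0.2  0.8] M [0.02 0.   0.02] t 15.1167 q [ 0.17  0.37 -0.08  2.09  0.04  0.68 -1.42]
rotvec deg [ 0.13  0.62 -0.2 ]
```

```bash
python3 -m handwheel '[[[0.5,0,0],[0,0,0]],[[0,0,0],[0,0,0]],[[0,0,0],[0,0,0]],[[0,0,0],[0,0,0]]]' 255
python3 - <<'E'
from h import *
to([.4844,-.094,.1455],-85)
E
```

```text
clock: 15.45
position: [0.485, -0.0941, 0.1469]
tcp_rot: [[0.088, -0.0, 0.996], [-0.996, 0.003, 0.088], [-0.003, -1.0, 0.0]]
contact_force: [1.0, -0.2, -3.0]
finger_gap: 0.0555
pos [ 0.485  -0.0941  0.1469] tool shift mm [-0.1  1.4 -0.6]
jaw -84.97
gap 0.055487107219362085 F [ 1.  -0.2 -3. ] M [-0.03 -0.13  0.01] t 15.45 q [ 0.17  0.37 -0.08  2.09  0.04  0.68 -1.41]
rotvec deg [-0.01  0.03 -0.18]
```

```bash
python3 -m handwheel '[[[0,0.8,0],[0,0,0]],[[0,0.6,0],[0,-3,0]],[[0,0.6,0],[0,-5,0]]]' 255
python3 - <<'E'
from h import *
to([.4844,-.094,.1455],-85)
E
```

```text
clock: 15.7
position: [0.4856, -0.094, 0.147]
tcp_rot: [[0.228, 0.001, 0.974], [-0.974, 0.003, 0.228], [-0.002, -1.0, 0.002]]
contact_force: [-2.2, 1.2, 4.8]
finger_gap: 0.0555
pos [ 0.4856 -0.094   0.147 ] tool shift mm [-0.3  1.5 -1.2]
jaw -76.81
gap 0.0555114596613739 F [-2.2  1.2  4.8] M [ 0.28  0.43 -0.12] t 15.7 q [ 0.2   0.37 -0.11  2.09  0.06  0.68 -1.29]
rotvec deg [-0.09  8.19 -0.15]
```

```bash
python3 -m handwheel '[[[-0.2,0.5,-0.8],[0,-5,0]],[[0,0.4,0],[0,-5,0]],[[0,0.4,0],[0,-5,0]]]' 255
python3 - <<'E'
from h import *
to([.4848,-.094,.1455],-85)
E
```

```text
clock: 15.95
position: [0.4854, -0.0934, 0.1479]
tcp_rot: [[0.483, 0.002, 0.876], [-0.876, 0.003, 0.483], [-0.002, -1.0, 0.004]]
contact_force: [-3.0, 0.7, 5.4]
finger_gap: 0.0553
pos [ 0.4854 -0.0934  0.1479] tool shift mm [ 0.2  2.4 -0.9]
jaw -61.14
gap 0.055323383504754214 F [-3.   0.7  5.4] M [ 0.12  0.5  -0.1 ] t 15.95 q [ 0.25  0.37 -0.18  2.09  0.1   0.69 -1.06]
rotvec deg [-0.19 23.86 -0.13]
```

```bash
python3 -m handwheel '[[[0.2,0.4,-0.6],[0,-5,0]],[[0,0.4,0],[0,-5,0]],[[0,0.4,0],[0,-5,0]]]' 255
python3 - <<'E'
from h import *
to([.4848,-.094,.1455],-85)
E
```

```text
clock: 16.2
position: [0.4853, -0.0931, 0.1488]
tcp_rot: [[0.702, 0.003, 0.712], [-0.712, 0.004, 0.702], [-0.001, -1.0, 0.005]]
contact_force: [-1.3, 1.1, 5.1]
finger_gap: 0.0552
pos [ 0.4853 -0.0931  0.1488] tool shift mm [ 0.3  3.3 -1. ]
jaw -45.44
gap 0.05517481111337489 F [-1.3  1.1  5.1] M [ 0.27  0.48 -0.04] t 16.2 q [ 0.31  0.38 -0.24  2.08  0.13  0.69 -0.82]
rotvec deg [-0.25 39.56 -0.13]
```

```bash
python3 -m handwheel '[[[0.3,0.4,-0.8],[0.2,-5,0]],[[0,0.3,0],[0,-5,0]],[[0,0.3,0],[0,-3,0]]]' 255
python3 - <<'E'
from h import *
to([.4848,-.094,.1455],-85)
snap('scene','n'); im=cv2.imread('pics/n.png'); cv2.imwrite('pics/n2.png',cv2.resize(im[120:260,270:430],None,fx=4,fy=4,interpolation=cv2.INTER_CUBIC))
E
```

```text
clock: 16.45
position: [0.4848, -0.093, 0.1496]
tcp_rot: [[0.851, 0.005, 0.526], [-0.526, 0.007, 0.851], [0.0, -1.0, 0.008]]
contact_force: [-1.4, -0.0, 3.2]
finger_gap: 0.0552
pos [ 0.4848 -0.093   0.1496] tool shift mm [ 0.5  4.1 -0.9]
jaw -31.72
gap 0.05516793050812142 F [-1.4 -0.   3.2] M [-0.06  0.39 -0.05] t 16.45 q [ 0.36  0.38 -0.3   2.08  0.16  0.7  -0.6 ]
rotvec deg [-0.45 53.28 -0.21]
```

View pics/n2.png

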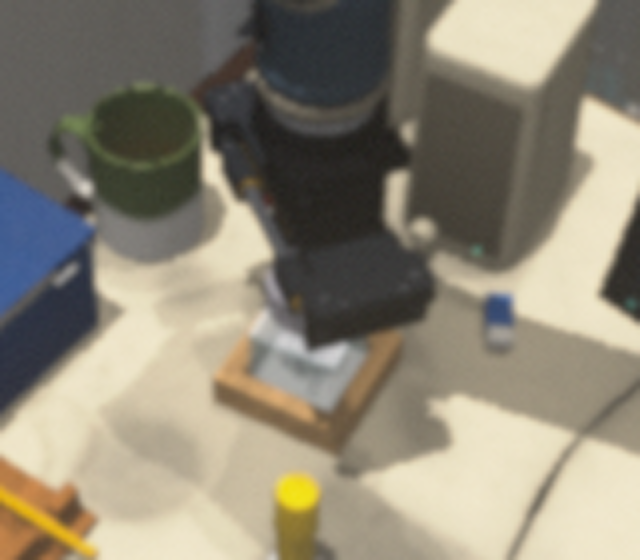

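```bash
python3 -m handwheel '[[[0.5,0.4,-0.4],[0,-5,0]],[[0,0.3,0],[0,-5,0]],[[0,0.3,0],[0,-3,0]]]' 255
python3 - <<'E'
from h import *
to([.4848,-.094,.1455],-12)
E
```

```text
clock: 16.75
position: [0.4845, -0.093, 0.1498]
tcp_rot: [[0.949, 0.003, 0.315], [-0.315, 0.007, 0.949], [0.001, -1.0, 0.008]]
contact_force: [-1.7, -0.0, 2.9]
finger_gap: 0.0551
pos [ 0.4845 -0.093   0.1498] tool shift mm [ 0.5  4.3 -0.9]
jaw -18.37
gap 0.055056848752365134 F [-1.7 -0.   2.9] M [-0.02  0.35  0.02] t 16.75 q [ 0.4   0.39 -0.36  2.08  0.19  0.71 -0.4 ]
rotvec deg [-0.45 -6.37  0.08]
```

```bash
python3 -m handwheel '[[[0.4,0.3,-0.4],[0,-5,0]],[[0,0.3,0],[0,-4,0]]]' 255
python3 - <<'E'
from h import *
to([.4848,-.094,.1455],-9)
E
```

```text
clock: 16.92
position: [0.4845, -0.093, 0.1498]
tcp_rot: [[0.987, 0.003, 0.159], [-0.159, 0.008, 0.987], [0.001, -1.0, 0.008]]
contact_force: [-0.7, 0.8, 2.6]
finger_gap: 0.0553
pos [ 0.4845 -0.093   0.1498] tool shift mm [ 0.4  4.3 -1. ]
jaw -9.12
gap 0.05530657393605411 F [-0.7  0.8  2.6] M [0.14 0.26 0.04] t 16.9167 q [ 0.43  0.39 -0.4   2.08  0.22  0.71 -0.26]
rotvec deg [-0.45 -0.12  0.08]
```

```bash
python3 -m handwheel '[[[0.2,-1,0],[-0.4,0,0]]]' 255;python3 -m handwheel '[[[0,-1,0],[0,0,0]]]' 255
python3 - <<'E'
from h import *
to([.4848,-.094,.1455],-9)
E
```

```text
clock: 17.0
position: [0.4845, -0.0931, 0.1508]
tcp_rot: [[0.987, 0.001, 0.159], [-0.159, 0.001, 0.987], [0.001, -1.0, 0.001]]
contact_force: [-0.2, 0.4, -1.6]
finger_gap: 0.0553
clock: 17.08
position: [0.4844, -0.093, 0.1518]
tcp_rot: [[0.987, 0.001, 0.161], [-0.161, 0.001, 0.987], [0.001, -1.0, 0.001]]
contact_force: [0.1, 0.1, 0.4]
finger_gap: 0.0552
pos [ 0.4844 -0.093   0.1518] tool shift mm [ 0.5  6.3 -1. ]
jaw -9.27
gap 0.055222159174921924 F [0.1 0.1 0.4] M [ 0.05 -0.06 -0.  ] t 17.0833 q [ 0.43  0.39 -0.4   2.08  0.22  0.72 -0.27]
rotvec deg [-0.04 -0.27  0.04]
```

```bash
python3 -m handwheel '[[[0,-4,0],[0,0,0]],[[0,-4,0],[0,0,0]]]' 255
python3 - <<'E'
from h import *
to([.4844,-.093,.1985],-9.3)
E
```

```text
clock: 17.25
position: [0.4843, -0.0932, 0.1598]
tcp_rot: [[0.986, 0.0, 0.165], [-0.165, 0.0, 0.986], [0.0, -1.0, 0.0]]
contact_force: [-0.2, 0.0, -1.0]
finger_gap: 0.0555
pos [ 0.4843 -0.0932  0.1598] tool shift mm [  0.1 -38.7   0.2]
jaw -9.47
gap 0.05546628799073053 F [-0.2  0.  -1. ] M [ 0.01 -0.09  0.03] t 17.25 q [ 0.43  0.38 -0.4   2.07  0.21  0.74 -0.27]
rotvec deg [-0.02 -0.17  0.  ]
```

```bash
python3 -m handwheel '[[[0,-5,0],[0,0,0]],[[0,-5,0],[0,0,0]]]' 255
python3 - <<'E'
from h import *
to([.4844,-.093,.1985],-9.3)
E
```

```text
clock: 17.42
position: [0.4845, -0.0933, 0.1707]
tcp_rot: [[0.986, 0.0, 0.166], [-0.166, 0.0, 0.986], [0.0, -1.0, 0.0]]
contact_force: [0.1, -0.4, -0.2]
finger_gap: 0.0552
pos [ 0.4845 -0.0933  0.1707] tool shift mm [ -0.1 -27.8   0.3]
jaw -9.58
gap 0.055225219566628084 F [ 0.1 -0.4 -0.2] M [-0.04 -0.06  0.02] t 17.4167 q [ 0.44  0.36 -0.4   2.06  0.2   0.76 -0.26]
rotvec deg [-0.01 -0.28  0.02]
```

```bash
python3 -m handwheel '[[[0,-7,0],[0,0,0]],[[0,-7,0],[0,0,0]],[[0,-7,0],[0,0,0]],[[0,-5,0],[0,0,0]]]' 255
python3 - <<'E'
from h import *
np.set_printoptions(precision=4,suppress=True)
to([.4844,-.093,.1985],-9.3)
im,d=snap('scene','o'); cv2.imwrite('pics/o2.png',cv2.resize(im[120:260,270:430,::-1],None,fx=5,fy=4,interpolation=cv2.INTER_CUBIC))
for t in ['jar_mouth','lid','lid_center','holder']:
    for x in pinpoint(t,'scene')[:3]: print(t,x['p'],np.round(x['at'],1))
print(proj('scene',[[.4844,-.094,.094],[.4844,-.094,.129],[.4844,-.094,.141]]))
im,d=snap('wrist','o3')
im,d=snap('top','o4')
E
```

```text
clock: 17.75
position: [0.4849, -0.0934, 0.2002]
tcp_rot: [[0.986, 0.002, 0.167], [-0.167, -0.0, 0.986], [0.002, -1.0, -0.0]]
contact_force: [0.3, 0.2, -1.2]
finger_gap: 0.0554
pos [ 0.4849 -0.0934  0.2002] tool shift mm [-0.5  1.7  0.3]
jaw -9.64
gap 0.05538348839209663 F [ 0.3  0.2 -1.2] M [-0.03 -0.05 -0.01] t 17.75 q [ 0.45  0.32 -0.42  2.03  0.17  0.82 -0.23]
rotvec deg [ 0.   -0.34  0.12]
jar_mouth 0.82 [346.  194.7]
lid 0.86 [294.5 313. ]
lid 0.8 [340.7 304.2]
lid 0.77 [348.7 181.4]
lid_center 0.78 [348.4 177.3]
lid_center 0.78 [294.  311.4]
lid_center 0.76 [339.2 297.9]
holder 0.69 [344.1 216.9]
[[347.4586 192.22  ]
 [347.8815 183.0207]
 [348.0305 179.7649]]
```

View pics/o2.png

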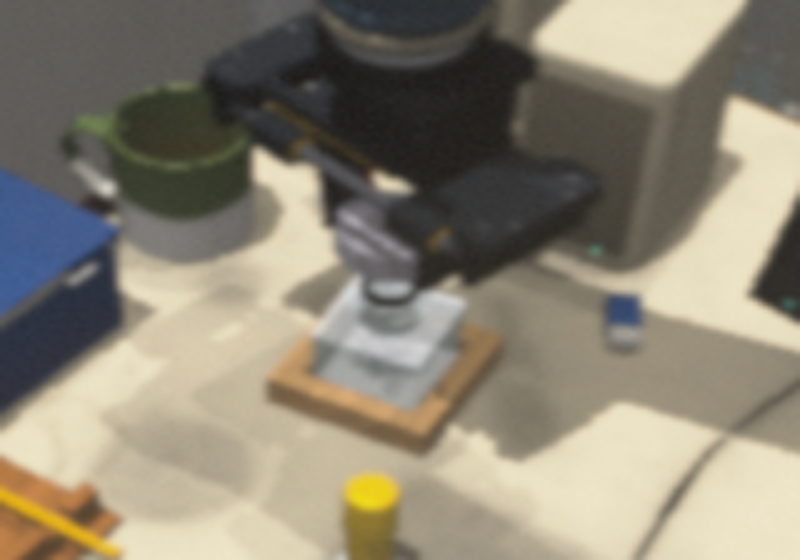

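View pics/o3.png

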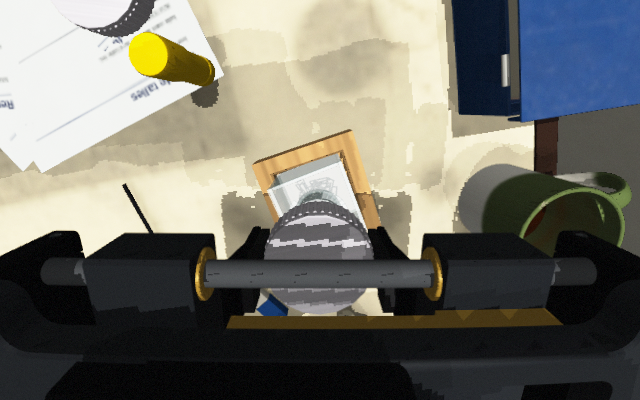

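View pics/o4.png

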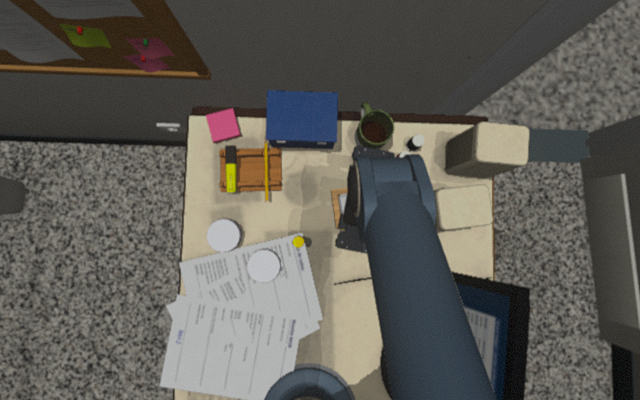

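```bash
python3 - <<'E'
from h import *
np.set_printoptions(precision=4,suppress=True)
im,d=capture('wrist'); W=cloud('wrist',d)[215:257,290:350].reshape(-1,3); W=W[np.isfinite(W[:,0])&(W[:,2]>.13)&(W[:,2]<.18)]
A=np.c_[W[:,:2]-W[:,:2].mean(0),np.ones(len(W))]; print(len(W),np.linalg.lstsq(A,W[:,2],rcond=None)[0])
to([.4844,-.093,.1985],-9.3)
E
```

```text
2513 [-0.0117 -0.0417  0.1543]
pos [ 0.4843 -0.0933  0.1986] tool shift mm [0.1 0.1 0.3]
jaw -9.63
gap 0.05531166167745795 F [-0.2 -0.5  0.6] M [-0.03 -0.09 -0.02] t 18.15 q [ 0.45  0.32 -0.42  2.04  0.17  0.82 -0.23]
rotvec deg [-0.01 -0.33 -0.01]
```

```bash
python3 -c "
from rig import *
print(sign_off()); s=get_state(); print(s['clock'],s['position'],s['finger_gap'])"
```

```text
the job is handed in; nothing more can be done
None
the job is handed in; nothing more can be done
```

I finished the job and handed it in at about 18 s of the 51 s allowed.

- **Highlighter:** it lies in the empty cradle with its cap end pointing the same way as the pencil's point. The wrist picture taken after I let go and the last top view both show this. Lowering it pressed on the rest with up to about 20 N before I let go.
- **Lid:** I turned it anticlockwise about 76° (1.32 rad) while pressing lightly down. The lid stopped rising and the turning moment was near zero by 1.16 rad. I went on about 9° to be inside the lift-off range, then lifted it straight up with almost no force.
- **Final pose:** the lid is still gripped (finger gap 55 mm) above the open mouth. I estimate its skirt is 35 mm above the mouth, or 28 mm above the ring. A plane fitted to its top showed about 2.5° of tilt, though the tool itself read level, so I take some of that as depth noise.
- **Checks:** the last scene picture shows the jar still down in its holder, with the ring bare. I saw no bystanders displaced in the last pictures, although the arm hid part of the top view. I could not check directly whether the lid slipped in the fingers while turning. The turning moment also stayed well below the stated 0.5 N m, at about 0.1 N m. That the lid rose as it turned and then came free does fit a clean unscrewing.

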